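# Seat a fascia panel in the clamping jig and lock its two cam levers

## Robot

A 6-joint arm with a two-finger parallel gripper is mounted at the origin on a cart in front of the work surface, level with it; the furniture and walls round the work are solid. World frame = base frame: x ahead of the robot, y to its left, z up, the work surface at z = 0. Lengths are in m, angles in rad, forces in N, time in s.
With the tool pointing down it reaches from about 0.35 to 0.975 m from the base axis. Payload 4.9 kg.
Tool frame: the origin (TCP) lies where the fingers leave the gripper's body, on its centre line; the fingertips stand 73 mm ahead of it and the grasp point (between the pads) lies 54 mm ahead of it; z points along the fingers, y is the line along which they close (so a half turn about z gives the same grasp; the last joint's range is limited). The gripper opens to 85 mm and grips with 20 to 120 N. Pads are 22 mm wide; open, the fingers measure 114 mm over their backs; the gripper's body (76 mm by 85 mm) begins 54 mm behind the grasp point. The pads swing forward as they close: fully open they stand 13 mm farther back than shut.
Start: joints at [-1.273, 0.053, 1.613, -0, 1.476, -0.119], TCP at [0.253, -0.571, 0.304] pointing down, gripper open.
Joint ranges: [-3.01, 3.01], [-1.01, 2.22], [0.06, 2.58], [-1.02, 4.17], [0.09, 2.62], [-3.14, 3.14]. Speed limits (rad/s): [2.57, 2.57, 3.14, 3.14, 3.14, 3.14].

## Interface

Orientations are given as a unit quaternion [x, y, z, w].
In Python, from plant import manip, read_camera, camera_model, ticket gives the robot as it stands.
- The arm moves only by the tool step_arm, never from a script. Its argument "rows" is a list of rows, each a list of 4 numbers: the shift along the tool's x, y, z in mm, then the turn about the tool's z in rad. A call has 1 to 20 rows; each row shifts and turns the commanded pose from where the row before left it, along the tool's axes as they then stand; what a row does not reach is not made up. A row lasts 1/8 s, in which the tool goes at most 62.5 mm and 10.7 degrees, less where a joint would pass 70% of its speed; a pose out of reach is approached as far as the arm can. A call is refused whole if a number of a shift passes 62.5 or a number of a turn 0.188, either way. A call with a gripper value outside its range is refused whole. "gripper" is the opening, from 0 (shut) to 1 (fully open), set as the call begins (left out, the last holds). The fingers move at their own pace and stop on an object; "force" is the grip in N (left out, the last holds). Time passes only in rows, so rows that do not move let the fingers close. It gives the time, the measured TCP pose, the force, the opening and the grip force at its end, in the units of the state.
- manip.sense(): the state, without advancing time (a new reading comes with each control period).
- read_camera(name): name is "scene" or "top" or "wrist"; returns (picture, depth): 400x640x3 uint8, red, green, blue; 400x640 float32, m along the optical axis (not along the pixel's ray), 0 where there is no reading.
- camera_model(name): a dict with "fx", "fy", "cx", "cy" (pixels), "D" ([k1, k2, p1, p2, k3] as OpenCV has them; the pictures are not rectified), "R" (3x3) and "t" (3): a world point X has camera coordinates R X + t. Camera axes: x right, y down, z forward; pixel columns grow to the right and rows downward; lengths in m; the calibration is good to about 2 mm. A picture is of the moment at which its call begins: read the wrist's pose just before it. camera_model takes no time and is no camera call; for the wrist camera it gives the pose at the moment of the call.
- ticket.sign_off(): hands the job in; it is judged then, once.
The state is a dict: "time_s": time; "q": joint angles; "joint_velocities": joint speeds; "joint_efforts": joint torques, N m; "position": TCP position; "tcp_rot": TCP orientation; "force": force on the tool from outside, world axes, zero at the start; "torque": the same for the moment, N m; "grip_width": opening from 0.0 (shut) to 1.0 (fully open); "finger_force": force on a finger pad.
Only numpy, scipy, OpenCV 4.12 (cv2) and the standard library are available. Lean on these libraries where they do the work, as an engineer would, in place of code of your own. Each camera call takes 0.05 s, during which the arm holds its last target. There are 200 camera calls.

## Task

Lock the black panel into the clamping jig by pushing with a fingertip; nothing needs gripping and nothing may be lifted. First push the panel along the plate to the left until its end touches the single end pin; then push each of the two ball-ended levers round anticlockwise by its arm, right home to its stop, so that their cams press the panel tight against the two far pins. Leave the panel flat on the plate and the other things on the bench where they are.

Things in the scene. Friction and masses are not known exactly. Their poses are not given: they have to be found in the camera images.
- jig: clamping jig, fixed to the bench: flat aluminium plate 200 mm (its x) by 450 mm (its y), 12 mm thick; origin at the centre of its underside, x away from the robot, y to the left, z up. On it stand three steel locating pins (14 mm across, 21 mm tall), two cam levers, and by each lever, between it and the panel, a thin post 34 mm tall where it stops
- panel: black machined fascia panel, 103 mm (its x) by 385 mm (its y) by 14 mm high, 0.62 kg, loose, flat on the jig plate (slides at 3 to 6 N); origin at the centre of its underside. Its outermost 6 mm is a lip 4.5 mm thick; inside it a wall rises to 13 mm, its outer face at the right-hand (-y) end 185.5 mm from the panel's centre
- panel_left_end (a point): middle of the panel's left-hand (+y) short end, outer edge of the lip, 7 mm above the panel's underside; it comes to the end pin
- panel_right_end (a point): middle of the panel's right-hand (-y) short end, outer edge of the lip, 7 mm above the panel's underside
- panel_far_edge_left (a point): point on the panel's far long edge (+x), 130 mm left of its middle, opposite the left far pin
- panel_far_edge_right (a point): point on the panel's far long edge (+x), 130 mm right of its middle, opposite the right far pin
- far_pin_left: left one of the two pins behind the panel's far edge; origin on its axis at the plate's top. Its face towards the panel is at x = +79.5 mm in the jig's frame
- far_pin_right: right one of the two pins behind the panel's far edge; the same kind, face also at x = +79.5 mm in the jig's frame
- end_pin: the single pin beyond the panel's left end; origin on its axis at the plate's top. Its face towards the panel is at y = +192.5 mm in the jig's frame
- lever_left (a joint): angle of the left cam lever about its upright pivot, rad: 0 = fully open (arm pointing to the robot and left), growing anticlockwise from above, 2.2 = home on its stop (arm along the jig's -y, beside the panel). Stays where it is left (under 1 N at the knob); somewhere between 0.6 and 1.7 rad its cam meets the panel; the last 0.5 rad takes up to 8 N at the knob, then it holds itself
- lever_left_pivot (a point): on the pivot axis of the left lever, at the height of its outer arm's centre line (42 mm above the jig's underside). The arm is a round steel bar 9.6 mm thick, at this height from 52 to 80 mm out from the pivot, ending in a black ball
- lever_left_knob (a point): centre of the black ball (22 mm across) at the end of the left lever's arm, 94 mm from the pivot
- lever_right (a joint): angle of the right cam lever about its upright pivot, rad: 0 = fully open (arm pointing to the robot and left), growing anticlockwise from above, 2.2 = home on its stop (arm along the jig's -y, beside the panel). Stays where it is left (under 1 N at the knob); somewhere between 0.6 and 1.7 rad its cam meets the panel; the last 0.5 rad takes up to 8 N at the knob, then it holds itself
- lever_right_pivot (a point): on the pivot axis of the right lever, at the height of its outer arm's centre line (42 mm above the jig's underside). The arm is a round steel bar 9.6 mm thick, at this height from 52 to 80 mm out from the pivot, ending in a black ball
- lever_right_knob (a point): centre of the black ball (22 mm across) at the end of the right lever's arm, 94 mm from the pivot
- heat_sink: black finned heat sink, 30x40x22 mm, standing just in front of the middle of the jig; not part of the job, to be left alone. Origin at the centre of its underside
- silver_knob: pale silver knob, 28 mm across, 20 mm high, on the bench strip nearest the robot; not part of the job, to be left alone. Origin at the centre of its underside
- black_knob: black knob, 30 mm across, 17 mm high, on the bench strip nearest the robot; not part of the job, to be left alone. Origin at the centre of its underside
- capacitor_a: black capacitor standing up, 26 mm across, 35 mm high, on the bench strip nearest the robot; not part of the job, to be left alone. Origin at the centre of its underside
- capacitor_b: black capacitor standing up, 26 mm across, 35 mm high, on the bench strip nearest the robot; not part of the job, to be left alone. Origin at the centre of its underside
- green_driver: screwdriver with green handle, 204 mm long, on the bench strip nearest the robot; not part of the job, to be left alone. Origin at the centre of its underside

How it is judged:
On the way, in this order (a step that is already met when the one before it is completed fails the run):
1. the panel's left end is against the end pin (within 3 mm) while both levers are still open (less than half-way, 1.1 rad) (y of panel_left_end in the frame of jig above 0.1895 m and value of joint each of lever_left, lever_right below 1.1 rad), for 0.2 s.
2. both levers are home (within 0.15 rad of their stops) (value of joint each of lever_left, lever_right above 2.05 rad), for 0.2 s.
At the end, for the whole second after the job is handed in: Both levers are within 0.15 rad of their stops; the panel's left end is within 3 mm of the end pin and its far edge within 2 mm of both far pins, pressed on each of them with more than 0.5 N; the panel is at rest (all of step 2 and y of panel_left_end in the frame of jig above 0.1895 m and x of each of panel_far_edge_left, panel_far_edge_right in the frame of jig above 0.0775 m and contact force between panel and far_pin_left above 0.5 N and contact force between panel and far_pin_right above 0.5 N and linear speed of panel below 0.01 m/s); the robot touches nothing.
It fails at once if the panel is lifted or tipped (an end or the origin more than 10 mm above the plate) (z of panel in the frame of jig above 0.022 m or z of any of panel_left_end, panel_right_end in the frame of jig above 0.029 m).
It fails at once if one of the other things on the bench is moved by more than 20 mm (distance of any of heat_sink, silver_knob, black_knob, capacitor_a, capacitor_b, green_driver from where it was at the start of the episode above 0.02 m).
It also fails if it takes over 64 s, if anything falls off the work surface, if the arm or the gripper's body presses on something with over 40 N, if the wrist force passes 120 N, or if a joint passes its speed limit or range.

## Working session

There is one attempt and no reset: what is moved stays moved. The work goes in short steps, Python scripts to look and compute and a tool call to move; the robot and the scene stay as the last step left them, time stands still between calls to the robot, and variables do not carry over. Pictures are saved under pics/ and viewed, at most 10 in all, crops included, and the job is handed in when it is done.

Besides the shell and the picture viewer there is one more tool, called after "Emit:" in YAML: its name, and indented under it one key for each argument. step_arm: Moves the arm, as the interface text tells. Its arguments: {"type":"object","properties":{"rows":{"type":"array"},"gripper":{"type":"number"},"force":{"type":"number"}},"required":["rows"]}

```bash
mkdir -p pics
cat > h.py <<'E'
import numpy as np, cv2
from plant import manip, read_camera, camera_model, ticket
def ray(m,uv):
    K=np.array([[m['fx'],0,m['cx']],[0,m['fy'],m['cy']],[0,0,1]])
    p=cv2.undistortPoints(np.array(uv,float).reshape(-1,1,2),K,np.array(m['D'],float)).reshape(-1,2)
    R=np.array(m['R']);t=np.array(m['t'])
    d=np.c_[p,np.ones(len(p))]@R
    return -R.T@t,d
def onplane(m,uv,z):
    c,d=ray(m,uv); return c+d*((z-c[2])/d[:,2])[:,None]
def proj(m,X):
    K=np.array([[m['fx'],0,m['cx']],[0,m['fy'],m['cy']],[0,0,1]])
    return cv2.projectPoints(np.array(X,float).reshape(-1,3),cv2.Rodrigues(np.array(m['R']))[0],np.array(m['t'],float),K,np.array(m['D'],float))[0].reshape(-1,2)
E
python3 - <<'E'
from h import *
for n in ('top','scene'):
    p,d=read_camera(n); cv2.imwrite(f'pics/{n}0.png',p[:,:,::-1]); np.savez(f'{n}0.npz',p=p,d=d)
    m=camera_model(n); print(n,-np.array(m['R']).T@m['t'],m['fx'],np.array(m['R'])[2])
print(manip.sense())
E
```

```text
top [0.38382365 0.15212821 0.95621105] 397.2078192106103 [ 0.18853377  0.00191239 -0.98206484]
scene [0.10430389 0.46380864 0.70583201] 385.4503241831875 [ 0.51557187 -0.35100814 -0.78165142]
{'time_s': 0.1, 'q': array([-1.27299515e+00,  5.33255879e-02,  1.61413654e+00, -5.02870105e-05,
        1.47600317e+00, -1.19006458e-01]), 'joint_velocities': array([-0.00127081, -0.00160127, -0.00315551,  0.00185674,  0.00021583,
        0.00021079]), 'joint_efforts': array([-9.67037249e-05, -3.94907248e+01, -3.71361494e+01, -1.06938487e-04,
        3.92335976e-03, -1.08985665e-05]), 'position': array([ 0.25288958, -0.57109053,  0.30277633]), 'tcp_rot': array([ 9.78361483e-01,  2.06900778e-01, -1.08521773e-04, -9.30349292e-04]), 'force': array([ 0.35444386, -0.22609557, -0.01041026]), 'torque': array([-0.04747845,  0.00152581, -0.03411348]), 'finger_force': 0.0, 'grip_width': 0.9989681095046135}
```

View pics/top0.png

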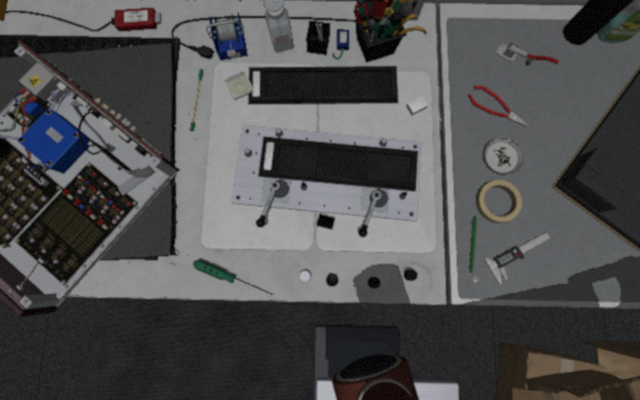

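View pics/scene0.png

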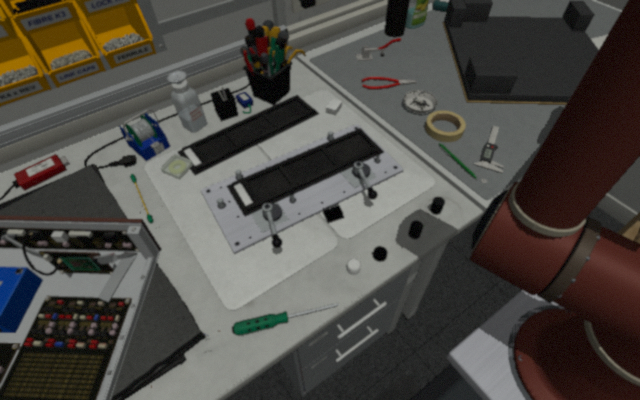

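The top view shows the jig around (235–425, 125–220). The panel's white-marked left end is at about (266,157), the lever knobs are at about (261,222) and (362,232), and the heat sink is at (326,221). The scene view agrees. Next I'll enlarge the jig area.

Run:
```python
from h import *
p=np.load('top0.npz')['p'][115:245,225:435,::-1]
g=(255*(p/255.)**0.6).astype(np.uint8)
cv2.imwrite('pics/top0c.png',cv2.resize(g,(798,494),interpolation=cv2.INTER_CUBIC))
```

```text
(no output)
```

View pics/top0c.png

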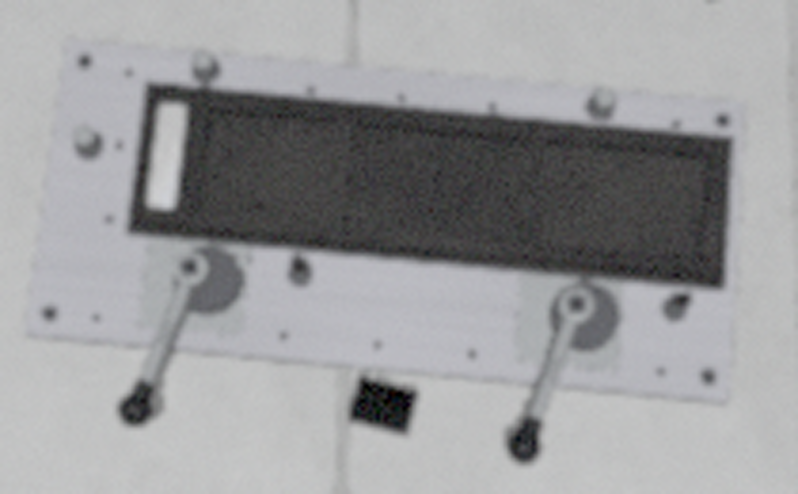

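The crop shows the plate corners at about (65,40), (745,103), (728,402) and (25,335). The pins are at (205,68), (601,103) and (88,145), the pivots at (190,267) and (577,303), and the knobs at (135,408) and (522,442). Now I'll turn these into measured positions.

Run:
```python
from h import *
m=camera_model('top'); z=np.load('top0.npz'); p=z['p'].astype(int)
def full(c): return np.array(c,float)/3.8+[225-.37,115-.37]
# plate mask by colour in blue-red
br=cv2.GaussianBlur((p[:,:,2]-p[:,:,0]).astype(np.float32),(3,3),0)
print('b-r plate',br[150:200,245:255].mean(),'mat',br[120,300:420].mean(), br[235,350:420].mean())
mask=np.zeros(p.shape[:2],np.uint8); sub=(slice(112,245),slice(225,440))
th=(br[150:200,245:255].mean()+br[235,350:420].mean())/2
mask[sub]=(br[sub]>th)
def rect(mask,zz,name):
    mask=cv2.morphologyEx(mask,cv2.MORPH_OPEN,np.ones((3,3),np.uint8))
    c=max(cv2.findContours(mask,cv2.RETR_EXTERNAL,cv2.CHAIN_APPROX_NONE)[0],key=cv2.contourArea)
    X=onplane(m,c.reshape(-1,2),zz)[:,:2]*1000
    r=cv2.minAreaRect(X.astype(np.float32)); print(name,r); return r
rect(mask,.012,'plate')
dark=np.zeros_like(mask); dark[125:195,255:425]=(p.max(2)[125:195,255:425]<95)|0
# fill in the white label
c=max(cv2.findContours(dark,0,1)[0],key=cv2.contourArea); cv2.drawContours(dark,[c],-1,1,-1)
rect(dark,.012+.0045,'panel')
C=onplane(m,full([(65,40),(745,103),(728,402),(25,335)]),.012)[:,:2]*1000
print('corners',C.round(1),np.linalg.norm(C-np.roll(C,-1,0),axis=1).round(1))
O=C.mean(0); ey=(C[0]+C[3]-C[1]-C[2]);ey/=np.linalg.norm(ey); ex=np.array([ey[1],-ey[0]])
print('O',O,'yaw',np.degrees(np.arctan2(ex[1],ex[0])))
def J(X): d=X[:,:2]*1000-O; return np.c_[d@ex,d@ey].round(1)
print('pins top',J(onplane(m,full([(205,62),(601,97),(88,138)]),.033)))
print('pan corners',J(onplane(m,full([(150,85),(733,140),(724,287),(129,233)]),.0165)))
print('posts top',J(onplane(m,full([(298,258),(683,298)]),.046)))
print('screws',J(onplane(m,full([(84,61),(723,120),(708,376),(48,313)]),.012)))
print('knobs',J(onplane(m,full([(135,408),(522,442)]),.042)), onplane(m,full([(135,408),(522,442)]),.042).round(4))
print('pivots',J(onplane(m,full([(190,267),(577,303)]),.042)))
d=z['d']
for n,c in dict(piv=(190,267),pivR=(577,303),knL=(135,408),knR=(522,442),pan=(450,190),plate=(350,320)).items():
    u,v=full(c).round().astype(int); dd=d[v,u]; o,r=ray(m,[(u,v)]); print(n,(o+r[0]*dd).round(4))
```

```text
b-r plate 7.603625 mat 1.0052084 1.1741072
plate ((624.4208374023438, 142.86270141601562), (449.170654296875, 211.50828552246094), 85.27144622802734)
panel ((639.8060913085938, 117.06887817382812), (383.1591491699219, 158.22598266601562), 85.69308471679688)
corners [[747.2 358.9]
 [713.1 -88.9]
 [515.4 -72.9]
 [549.1 372.7]] [449.  198.3 446.9 198.6]
O [631.20223174 142.46502919] yaw -4.3454630147277795
pins top [[  85.5  127.8]
 [  86.6 -127.6]
 [  27.7  196. ]]
pan corners [[  72.3  164.1]
 [  71.6 -216.9]
 [ -26.4 -216.2]
 [ -27.8  165.2]]
posts top [[ -40.4   53.7]
 [ -42.7 -184.9]]
screws [[  86.   210.2]
 [  86.1 -210.7]
 [ -83.8 -210.1]
 [ -83.8  210.8]]
knobs [[-142.4  143. ]
 [-140.4  -93.4]] [[0.5001 0.2959 0.042 ]
 [0.4841 0.06   0.042 ]]
pivots [[ -51.7  120.1]
 [ -51.2 -120.6]]
piv [0.5877 0.2647 0.046 ]
pivR [0.5709 0.0278 0.0462]
knL [0.4988 0.2947 0.0519]
knR [0.4829 0.061  0.0518]
pan [0.6471 0.1043 0.0194]
plate [0.5635 0.166  0.0078]
```

Measurements agree with the given sizes: plate 449×198 mm, pins at (86, ±128), pivots at (−51.5, ±120) and arm radius about 93.5 mm. The jig is centred at (631, 142) mm with yaw −4.35°. The panel needs to move about +28 mm in the jig's y. I'll shut the gripper, square the tool to the jig and move beside the panel's right end.

Emit:
step_arm:
  rows:
    - [0, 0, 0, 0.165]
    - [0, 0, 0, 0.164]
    - [0, 0, 0, 0.164]
    - [25, -35, 10, 0]
    - [25, -35, 10, 0]
    - [25, -35, 10, 0]
    - [25, -35, 10, 0]
    - [25, -35, 10, 0]
    - [25, -35, 10, 0]
    - [25, -35, 10, 0]
    - [25, -35, 10, 0]
    - [25, -35, 10, 0]
    - [25, -35, 10, 0]
    - [25, -35, 10, 0]
    - [25, -35, 10, 0]
    - [25, -35, 10, 0]
    - [25, -35, 10, 0]
  gripper: 0

```text
time_s: 2.22
position: [0.6398, -0.1083, 0.163]
tcp_rot: [0.999, -0.038, -0.0, -0.0]
force: [0.6, -0.9, 1.0]
grip_width: 0.001
finger_force: 0.0
```

```bash
cat >> h.py <<'E'
O=np.array([631.2,142.5]); YAW=np.radians(-4.35); ex=np.array([np.cos(YAW),np.sin(YAW)]); ey=np.array([-ex[1],ex[0]])
def J(X): d=np.atleast_2d(X)[:,:2]*1000-O; return np.c_[d@ex,d@ey].round(1)
def W(jx,jy,z): return np.r_[(O+ex*jx+ey*jy)/1000,z]
def state():
    from scipy.spatial.transform import Rotation as Ro
    s=manip.sense(); x=Ro.from_quat(s['tcp_rot']).as_matrix()[:,0]
    print('t %.2f'%s['time_s'],'jig',J(s['position'])[0],'z %.1f'%(s['position'][2]*1000),'psi_jig %.2f'%np.degrees(np.arctan2(x[1],x[0])-YAW),'F',s['force'].round(1),'w %.2f'%s['grip_width'],'q6 %.2f'%s['q'][5]); return s
E
python3 - <<'E'
from h import *
state()
p,d=read_camera('wrist'); cv2.imwrite('pics/w1.png',p[:,:,::-1])
m=camera_model('wrist'); print(-np.array(m['R']).T@m['t'])
E
```

```text
t 2.23 jig [  27.6 -249.4] z 163.0 psi_jig -0.01 F [ 0.6 -0.9  1. ] w 0.00 q6 1.36
[ 0.70851426 -0.10804473  0.23265771]
```

View pics/w1.png

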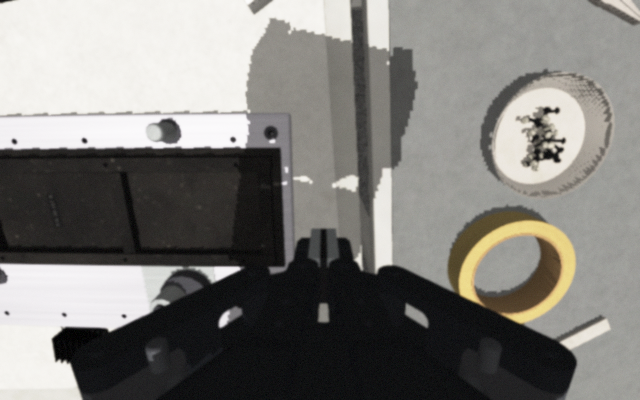

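The wrist view shows the shut fingertips at (322,232), the panel's right end at column ~282 (rows 150–265) and the plate end at column ~291. I'll measure the tip and panel end from depth.

Run:
```python
from h import *
p,d=read_camera('wrist'); m=camera_model('wrist'); state()
o=None
for (u,v) in [(316,232),(330,232),(316,240),(330,240),(303,245),(343,245),(295,260)]:
    c,r=ray(m,[(u,v)]); X=c+r[0]*d[v,u]; print((u,v),J(X)[0],(X[2]*1000).round(1))
print('panel end edge',J(onplane(m,[(282,150),(284,262)],.0165)),'plate end',J(onplane(m,[(289,118),(291,200)],.012)))
for v in (190,220):
    g=p[v,255:310].astype(int).sum(1); print(v,g.tolist())
c,r=ray(m,[(u,200) for u in range(262,300,3)]); X=c+r*d[200,262:300:3][:,None]; print(np.c_[J(X),X[:,2]*1000].round(1).tolist())
c,r=ray(m,[(160,132),(322,120)]); X=c+r*np.array([d[132,160],d[120,322]])[:,None]; print('pin',J(X),X[:,2])
```

```text
t 2.33 jig [  27.6 -247.4] z 161.8 psi_jig 0.21 F [-0.2  0.4  0.4] w -0.00 q6 1.36
(316, 232) [  39.  -242.2] 100.3
(330, 232) [  38.7 -249.4] 99.7
(316, 240) [  38.7 -242.4] 109.5
(330, 240) [  39.7 -249.1] 111.7
(303, 245) [  34.4 -235.8] 106.1
(343, 245) [  35.4 -255.7] 107.9
(295, 260) [  39.7 -234.5] 131.3
panel end edge [[  71.8 -213.7]
 [ -24.7 -212.1]] plate end [[  95.7 -219.3]
 [  30.1 -219.1]]
190 [67, 66, 79, 68, 85, 71, 70, 69, 87, 94, 112, 109, 104, 88, 80, 83, 87, 77, 72, 88, 70, 51, 44, 51, 71, 54, 73, 74, 78, 75, 63, 132, 253, 353, 391, 395, 396, 395, 395, 394, 379, 344, 327, 359, 409, 430, 434, 425, 421, 417, 420, 422, 419, 417, 417]
220 [82, 66, 66, 64, 72, 60, 66, 59, 55, 63, 65, 60, 59, 49, 37, 47, 62, 66, 60, 55, 54, 48, 52, 46, 49, 52, 62, 56, 73, 60, 59, 67, 143, 258, 356, 392, 387, 388, 398, 391, 375, 362, 343, 340, 377, 408, 409, 414, 409, 417, 413, 413, 410, 409, 412]
[[31.7, -196.3, 17.8], [34.3, -200.7, 26.7], [34.1, -202.9, 25.9], [34.5, -205.5, 27.1], [34.3, -207.7, 26.4], [33.8, -209.7, 24.9], [32.0, -211.1, 18.7], [31.9, -213.4, 18.1], [32.0, -215.9, 18.4], [30.6, -217.7, 13.9], [31.0, -220.3, 14.9], [30.7, -222.7, 14.0], [29.5, -224.7, 9.7]]
pin [[  86.3 -131.4]
 [  94.3 -244.6]] [0.03604158 0.00156025]
```

Emit:
step_arm:
  rows:
    - [-2, 0, 30, 0]
    - [-2, 0, 25, 0]
    - [0, 0, 10, 0]
    - [0, 0, 0, 0]

```text
time_s: 2.82
position: [0.6347, -0.1096, 0.0983]
tcp_rot: [0.999, -0.038, -0.001, -0.0]
force: [-0.6, 0.0, -0.5]
grip_width: -0.0
finger_force: 0.0
```

Run:
```python
from h import *
s=state()
p,d=read_camera('wrist'); m=camera_model('wrist')
jx,jy=J(s['position'])[0]
for L in (60,73,86): print(L,proj(m,[W(jx+11,jy+h,s['position'][2]-L/1000) for h in (-8,0,8)]).round(1).tolist())
c,r=ray(m,[(u,v) for v in range(216,250,4) for u in (318,328)]); dd=np.array([d[v,u] for v in range(216,250,4) for u in (318,328)]); X=c+r*dd[:,None]; print(np.c_[J(X),X[:,2]*1000].round(1).tolist())
for v in (160,180,200):
  us=range(200,300,4); c,r=ray(m,[(u,v) for u in us]); X=c+r*d[v,200:300:4][:,None]; print(v,np.c_[J(X)[:,1],X[:,2]*1000].round(1).tolist())
```

```text
t 2.83 jig [  22.6 -251.1] z 98.3 psi_jig -0.05 F [-0.6  0.  -0.5] w -0.00 q6 1.36
60 [[341.3, 234.6], [325.7, 234.6], [310.2, 234.6]]
73 [[339.8, 225.3], [325.5, 225.3], [311.2, 225.3]]
86 [[338.6, 217.5], [325.3, 217.5], [312.1, 217.4]]
[[31.2, -246.5, 2.9], [31.1, -252.9, 2.6], [28.4, -246.5, 2.7], [28.4, -252.9, 2.7], [25.3, -246.5, 1.9], [25.6, -252.9, 2.6], [34.8, -247.0, 32.3], [34.5, -252.4, 31.5], [35.1, -247.1, 38.4], [35.0, -252.3, 38.1], [35.0, -247.2, 43.3], [34.6, -252.2, 42.5], [34.9, -247.3, 47.8], [35.3, -252.1, 48.6], [34.9, -247.4, 52.4], [34.6, -252.0, 51.7], [34.7, -247.4, 56.0], [34.9, -251.9, 56.4]]
160 [[-182.0, 19.1], [-184.3, 19.1], [-186.3, 18.7], [-189.2, 20.4], [-191.1, 19.6], [-193.2, 19.3], [-195.0, 18.2], [-197.7, 19.5], [-200.2, 20.5], [-202.0, 19.1], [-204.3, 19.6], [-206.3, 18.7], [-208.5, 18.7], [-211.0, 20.1], [-213.2, 19.9], [-214.4, 15.5], [-216.5, 15.0], [-218.6, 14.1], [-221.0, 14.8], [-222.5, 10.5], [-223.7, 3.3], [-226.1, 3.0], [-228.5, 2.7], [-230.9, 2.9], [-249.7, 170.6]]
180 [[-185.4, 29.4], [-187.3, 28.9], [-189.7, 29.4], [-191.6, 29.1], [-193.7, 28.9], [-195.8, 28.9], [-197.7, 28.4], [-199.8, 28.5], [-202.3, 29.4], [-204.0, 28.4], [-206.2, 28.5], [-208.4, 29.0], [-208.3, 20.9], [-210.0, 18.9], [-212.5, 19.8], [-214.6, 19.5], [-215.8, 14.7], [-218.2, 15.3], [-220.5, 14.9], [-222.4, 13.1], [-223.1, 2.7], [-225.6, 3.0], [-228.1, 2.7], [-230.6, 3.3], [-232.8, 0.6]]
200 [[-179.4, 19.1], [-181.4, 18.5], [-184.2, 19.5], [-186.3, 19.0], [-188.3, 18.3], [-190.8, 18.7], [-193.2, 19.1], [-198.4, 27.1], [-200.6, 27.4], [-202.6, 26.6], [-205.0, 27.6], [-207.2, 27.5], [-207.7, 21.6], [-209.3, 19.2], [-211.5, 18.8], [-213.7, 18.4], [-215.1, 14.4], [-217.5, 14.8], [-219.7, 14.0], [-222.2, 14.7], [-222.5, 2.2], [-225.0, 1.9], [-227.7, 3.0], [-230.2, 2.9], [-232.7, 2.9]]
```

Emit:
step_arm:
  rows:
    - [0, 0, 5.5, 0]
    - [0, -10, 0, 0]
    - [0, -10, 0, 0]
    - [0, -4, 0, 0]
    - [0, -4, 0, 0]
    - [0, -4, 0, 0]
    - [0, 0, 0, 0]

```text
time_s: 3.75
position: [0.6378, -0.0771, 0.0934]
tcp_rot: [0.999, -0.038, -0.0, 0.0]
force: [0.3, -0.3, 0.1]
grip_width: -0.0
finger_force: 0.0
```

```bash
cat > end.py <<'E'
from h import *
s=state()
p,d=read_camera('wrist'); m=camera_model('wrist'); X=None
for v in (170,185,200):
  us=np.arange(180,320); c,r=ray(m,[(u,v) for u in us]); X=c+r*d[v,180:320][:,None]; z=X[:,2]*1000-2.7; y=J(X)[:,1]
  lip=(z>15)&(z<19); top=(z>22)&(z<28); print(v,'wall %.1f'%y[top].min() if top.any() else '','lip end %.1f'%y[lip&(y<-180)].min() if (lip&(y<-180)).any() else '')
E
python3 end.py
```

```text
t 3.75 jig [  23.2 -218.5] z 93.4 psi_jig 0.00 F [ 0.3 -0.3  0.1] w -0.00 q6 1.41
170 wall -208.7 lip end -214.5
185 wall -208.5 lip end -212.8
200 wall -207.8 lip end -214.4
```

Emit:
step_arm:
  rows:
    - [0, -3, 0, 0]
    - [0, -3, 0, 0]
    - [0, -3, 0, 0]
    - [0, -3, 0, 0]
    - [0, -3, 0, 0]
    - [0, -3, 0, 0]

```text
time_s: 4.55
position: [0.6391, -0.0592, 0.0934]
tcp_rot: [0.999, -0.038, -0.0, 0.0]
force: [-0.4, -3.9, -1.5]
grip_width: 0.001
finger_force: 1.9
```

```bash
python3 end.py
```

```text
t 4.55 jig [  23.2 -200.6] z 93.4 psi_jig -0.01 F [-0.4 -3.9 -1.5] w 0.00 q6 1.44
170 wall -193.2 lip end -196.0
185 wall -193.1 lip end -196.0
200 wall -192.4 lip end -195.9
```

Emit:
step_arm:
  rows:
    - [0, -2, 0, 0]
    - [0, -2, 0, 0]
    - [0, -2, 0, 0]
    - [0, -1.5, 0, 0]

```text
time_s: 5.1
position: [0.6397, -0.0518, 0.0934]
tcp_rot: [0.999, -0.038, -0.0, 0.0]
force: [-0.1, -4.3, 0.4]
grip_width: -0.004
finger_force: 1.9
```

Emit:
step_arm:
  rows:
    - [0, -1, 0, 0]
    - [0, -1, 0, 0]

```text
time_s: 5.35
position: [0.6398, -0.0499, 0.0934]
tcp_rot: [0.999, -0.038, -0.0, 0.0]
force: [0.0, -3.8, -0.4]
grip_width: 0.002
finger_force: 1.9
```

Emit:
step_arm:
  rows:
    - [0, -1, 0, 0]
    - [0, -1, 0, 0]

```text
time_s: 5.6
position: [0.6399, -0.0486, 0.0934]
tcp_rot: [0.999, -0.038, -0.0, 0.001]
force: [-0.7, -7.8, -0.0]
grip_width: 0.0
finger_force: 4.0
```

Emit:
step_arm:
  rows:
    - [0, -1, 0, 0]
    - [0, -1, 0, 0]

```text
time_s: 5.85
position: [0.64, -0.0481, 0.0934]
tcp_rot: [0.999, -0.038, -0.0, 0.003]
force: [-1.0, -12.3, -0.3]
grip_width: 0.003
finger_force: 6.6
```

The panel slid at about 4 N, then the force rose to 12 N with almost no travel, so it's against the end pin. I'll back off and go to the left lever.

Emit:
step_arm:
  rows:
    - [0, 8, 0, 0]
    - [0, 0, -30, 0]
    - [0, 0, -30, 0]
    - [-13.3, -35.8, 0, 0]
    - [-13.3, -35.8, 0, 0]
    - [-13.3, -35.8, 0, 0]
    - [-13.3, -35.8, 0, 0]
    - [-13.3, -35.8, 0, 0]
    - [-13.3, -35.8, 0, 0]
    - [-13.3, -35.8, 0, 0]
    - [-13.3, -35.8, 0, 0]
    - [-13.3, -35.8, 0, 0]
    - [-13.3, -35.8, 0, 0]
    - [0, 0, 0, 0.122]
    - [0, 0, 0, 0.122]
    - [0, 0, 0, 0]

```text
time_s: 7.85
position: [0.5337, 0.3139, 0.1534]
tcp_rot: [0.987, -0.158, -0.001, -0.001]
force: [-0.1, -0.2, -0.3]
grip_width: 0.004
finger_force: 0.0
```

Run:
```python
from h import *
s=state()
p,d=read_camera('wrist'); m=camera_model('wrist'); cv2.imwrite('pics/w2.png',p[:,:,::-1]); np.savez('w2.npz',p=p,d=d)
print({k:proj(m,[W(*v)]).round(0).tolist() for k,v in dict(piv=(-51.5,120,.042),knob=(-142.4,143,.042),endpin=(27.7,199.5,.033),panelLcorner=(79.5,192.5,.0165)).items()})
```

```text
t 7.85 jig [-110.2  163.5] z 153.4 psi_jig -13.89 F [-0.1 -0.2 -0.3] w 0.00 q6 2.30
{'piv': [[370.0, 119.0]], 'knob': [[363.0, 253.0]], 'endpin': [[216.0, 23.0]], 'panelLcorner': [[210.0, -58.0]]}
```

View pics/w2.png

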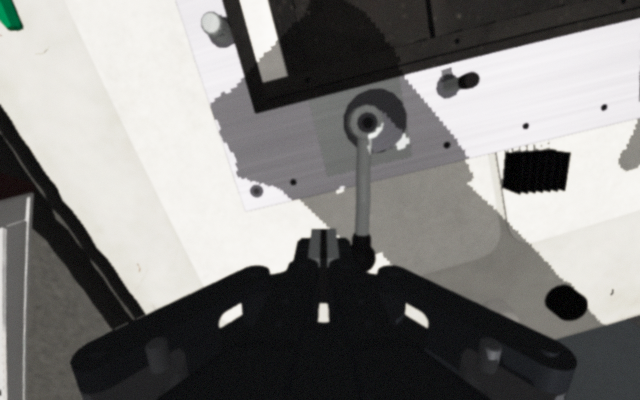

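The end pin at (218,25) touches the panel's left lip. The left lever's pivot is at (368,122) and its knob at (364,248), both within a few pixels of prediction. The tip is beside the arm on its left. Next I'll lower it, approach, and swing in an arc.

Emit:
step_arm:
  rows:
    - [0, 0, 24, 0]
    - [0, 0, 24, 0]
    - [0, 6, 0, 0]
    - [0, 5, 0, 0]
    - [-1.2, 6.7, 0, -0.1]
    - [-1.2, 6.7, 0, -0.1]
    - [-1.2, 6.7, 0, -0.1]
    - [-1.2, 6.7, 0, -0.1]
    - [-1.2, 6.7, 0, -0.1]

```text
time_s: 9.02
position: [0.5213, 0.271, 0.1073]
tcp_rot: [0.996, 0.091, 0.001, -0.001]
force: [-0.4, 3.5, -1.0]
grip_width: 0.003
finger_force: 1.6
```

```bash
cat > lev.py <<'E'
from h import *
import sys
P=np.array([-51.5,120.0 if sys.argv[1]=='L' else -120.0])
s=state(); q=J(s['position'])[0]-P
from scipy.spatial.transform import Rotation as Ro
x=Ro.from_quat(s['tcp_rot']).as_matrix()[:,0]; a=np.arctan2(x[1],x[0])-YAW
tx=np.array([np.cos(a),np.sin(a)]); ty=np.array([np.sin(a),-np.cos(a)])
print('pivot in tool frame (mm)',(-q@tx).round(1),(-q@ty).round(1),'force along tool y %.1f'%(s['force'][:2]@(ex*ty[0]+ey*ty[1])),'tool-angle lever est %.2f'%(2.2+a-np.pi/2))
p,d=read_camera('wrist'); m=camera_model('wrist'); np.savez('wl.npz',p=p,d=d); cv2.imwrite('pics/wl.png',p[:,:,::-1])
print('pivot px',proj(m,[W(*P,.042)]).round(0))
E
python3 lev.py L
```

```text
t 9.03 jig [-119.3  119.8] z 107.3 psi_jig 14.84 F [-0.4  3.5 -1. ] w 0.00 q6 1.74
pivot in tool frame (mm) 65.6 17.2 force along tool y -3.5 tool-angle lever est 0.89
pivot px [[361. 125.]]
```

Emit:
step_arm:
  rows:
    - [-1.2, 6.7, 0, -0.1]
    - [-1.2, 6.7, 0, -0.1]
    - [-1.2, 6.7, 0, -0.1]
    - [-1.2, 6.7, 0, -0.1]
    - [-1.2, 6.7, 0, -0.1]
    - [-1.2, 6.7, 0, -0.1]
    - [-1.2, 6.7, 0, -0.1]

```text
time_s: 9.95
position: [0.5353, 0.2267, 0.107]
tcp_rot: [0.904, 0.427, 0.001, -0.001]
force: [-0.6, 3.4, 0.6]
grip_width: 0.002
finger_force: 1.7
```

```bash
python3 lev.py L
```

```text
t 9.95 jig [-102.1   76.7] z 107.0 psi_jig 54.88 F [-0.6  3.4  0.6] w 0.00 q6 0.96
pivot in tool frame (mm) 64.5 16.5 force along tool y -2.6 tool-angle lever est 1.59
pivot px [[357. 128.]]
```

View pics/wl.png

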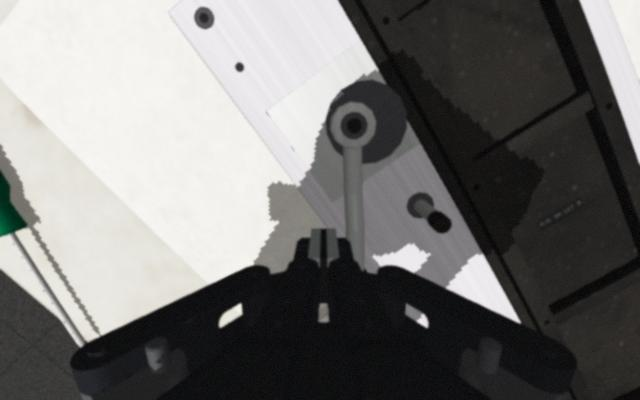

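Emit:
step_arm:
  rows:
    - [-1.2, 6.7, 0, -0.1]
    - [-1.2, 6.7, 0, -0.1]
    - [-1.2, 6.7, 0, -0.1]
    - [-1.2, 6.7, 0, -0.1]

```text
time_s: 10.5
position: [0.5547, 0.2093, 0.1065]
tcp_rot: [0.802, 0.597, 0.0, -0.002]
force: [-5.4, 6.9, 2.5]
grip_width: -0.004
finger_force: 3.1
```

Emit:
step_arm:
  rows:
    - [-0.6, 3.3, 0, -0.05]
    - [-0.6, 3.3, 0, -0.05]
    - [-0.6, 3.3, 0, -0.05]

```text
time_s: 10.88
position: [0.5636, 0.2051, 0.1064]
tcp_rot: [0.755, 0.655, -0.0, -0.002]
force: [-4.2, 4.1, 3.5]
grip_width: -0.0
finger_force: 3.1
```

```bash
python3 lev.py L
```

```text
t 10.88 jig [-72.2  57.3] z 106.4 psi_jig 86.24 F [-4.2  4.1  3.5] w -0.00 q6 0.36
pivot in tool frame (mm) 63.9 16.5 force along tool y -4.8 tool-angle lever est 2.13
pivot px [[357. 130.]]
```

Emit:
step_arm:
  rows:
    - [-0.6, 3.3, 0, -0.05]
    - [0, 1.5, 0, 0]

```text
time_s: 11.18
position: [0.5669, 0.2038, 0.106]
tcp_rot: [0.739, 0.673, -0.002, -0.003]
force: [-10.9, 4.0, 6.2]
grip_width: -0.002
finger_force: 6.6
```

Emit:
step_arm:
  rows:
    - [0, 1.5, 0, 0]
    - [0, 1.5, 0, 0]

```text
time_s: 11.42
position: [0.5683, 0.2036, 0.1055]
tcp_rot: [0.739, 0.673, -0.004, -0.004]
force: [-16.5, 3.0, 9.7]
grip_width: -0.002
finger_force: 9.4
```

```bash
python3 lev.py L
```

```text
t 11.43 jig [-67.4  56.1] z 105.5 psi_jig 89.02 F [-16.5   3.    9.7] w -0.00 q6 0.31
pivot in tool frame (mm) 64.2 14.8 force along tool y -16.7 tool-angle lever est 2.18
pivot px [[355. 129.]]
```

Emit:
step_arm:
  rows:
    - [0, 1.5, 0, 0]
    - [0, 1, 0, 0]

```text
time_s: 11.72
position: [0.5695, 0.2033, 0.1051]
tcp_rot: [0.739, 0.674, -0.006, -0.005]
force: [-21.6, 3.3, 11.8]
grip_width: 0.004
finger_force: 12.1
```

```bash
python3 lev.py L
python3 - <<'E'
import numpy as np,cv2
p=np.load('wl.npz')['p'][60:300,240:560,::-1]
cv2.imwrite('pics/wlc.png',cv2.resize(p,(640,480)))
E
```

```text
t 11.72 jig [-66.2  56. ] z 105.1 psi_jig 89.03 F [-21.6   3.3  11.8] w 0.00 q6 0.31
pivot in tool frame (mm) 64.2 13.6 force along tool y -21.8 tool-angle lever est 2.18
pivot px [[354. 129.]]
```

View pics/wlc.png

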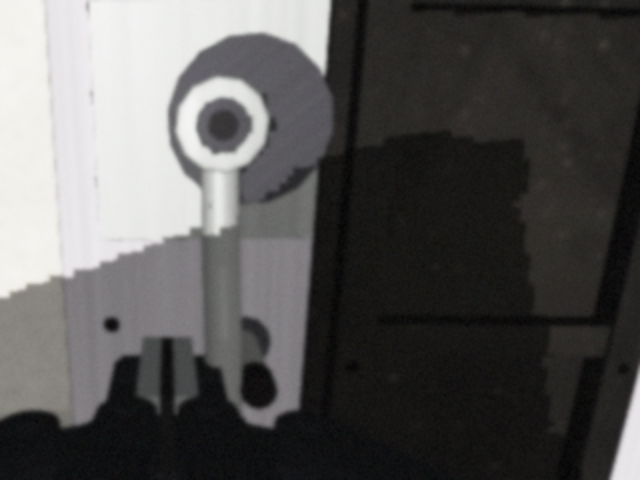

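The lever arm lies against its post at (250,385) in the crop, parallel to the panel edge, and the force is stiff at 22 N. The left lever is home, so I'll move on to the right one.

Emit:
step_arm:
  rows:
    - [0, -8, 0, 0]
    - [0, -5, 0, 0]
    - [0, 0, -25, 0]
    - [0, 0, -25, 0]
    - [-26, -5, 0, 0]
    - [-26, -5, 0, 0]
    - [-26, -5, 0, 0]
    - [-26, -5, 0, 0]
    - [-26, -5, 0, 0]

```text
time_s: 12.9
position: [0.5249, 0.0751, 0.1561]
tcp_rot: [0.739, 0.674, 0.0, 0.001]
force: [0.6, -0.2, 0.0]
grip_width: -0.002
finger_force: 0.0
```

Emit:
step_arm:
  rows:
    - [0, 0, 0, 0.185]
    - [0, 0, 0, 0.185]
    - [0, 0, 0, 0.185]
    - [0, 0, 0, 0.185]
    - [0, 0, 0, 0.185]
    - [0, 0, 0, 0.185]
    - [0, 0, 0, 0.185]
    - [0, 0, 0, 0.185]
    - [0, 0, 0, 0.185]
    - [0, 0, 0, 0.185]
    - [0, 0, 0, 0]

```text
time_s: 14.28
position: [0.5252, 0.076, 0.156]
tcp_rot: [0.983, -0.184, 0.001, 0.0]
force: [-0.0, 1.2, 0.5]
grip_width: -0.002
finger_force: 0.0
```

```bash
python3 lev.py R
python3 - <<'E'
from h import *
print('knob px',proj(camera_model('wrist'),[W(-140.4,-93.4,.042)]).round(0))
E
```

```text
t 14.28 jig [-100.7  -74.4] z 156.0 psi_jig -16.81 F [-0.   1.2  0.5] w -0.00 q6 1.94
pivot in tool frame (mm) 60.3 29.4 force along tool y -1.1 tool-angle lever est 0.34
pivot px [[371. 130.]]
knob px [[365. 259.]]
```

View pics/wl.png

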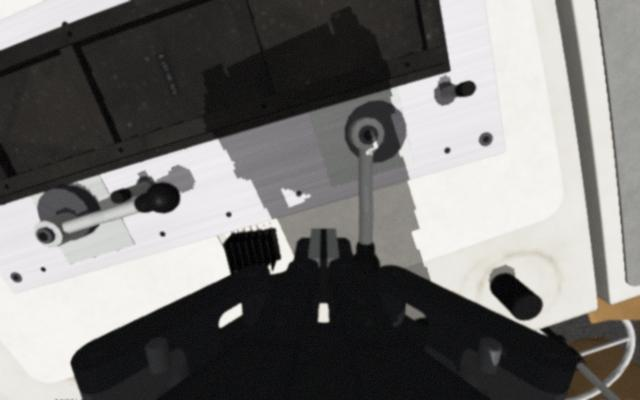

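The left lever stays home against its post at (122,196). The right lever's pivot at (368,133) matches its prediction, and the tip is clear of the heat sink at (250,248). I'll repeat the swing here.

Emit:
step_arm:
  rows:
    - [-5, 0, 25, 0]
    - [0, 0, 24.5, 0]
    - [0, 6, 0, 0]
    - [0, 6, 0, 0]
    - [-1.2, 6.7, 0, -0.1]
    - [-1.2, 6.7, 0, -0.1]
    - [-1.2, 6.7, 0, -0.1]
    - [-1.2, 6.7, 0, -0.1]
    - [-1.2, 6.7, 0, -0.1]
    - [-1.2, 6.7, 0, -0.1]

```text
time_s: 15.58
position: [0.5047, 0.0282, 0.1075]
tcp_rot: [0.993, 0.116, 0.001, -0.0]
force: [0.7, 2.1, -0.6]
grip_width: -0.0
finger_force: 1.0
```

Emit:
step_arm:
  rows:
    - [-1.2, 6.7, 0, -0.1]
    - [-1.2, 6.7, 0, -0.1]
    - [-1.2, 6.7, 0, -0.1]
    - [-1.2, 6.7, 0, -0.1]
    - [-1.2, 6.7, 0, -0.1]
    - [-1.2, 6.7, 0, -0.1]
    - [-1.2, 6.7, 0, -0.1]
    - [-1.2, 6.7, 0, -0.1]

```text
time_s: 16.58
position: [0.5251, -0.0202, 0.1073]
tcp_rot: [0.869, 0.494, 0.001, -0.001]
force: [-2.0, 4.6, 0.6]
grip_width: -0.001
finger_force: 1.8
```

```bash
python3 lev.py R
```

```text
t 16.57 jig [ -93.4 -170.3] z 107.3 psi_jig 63.55 F [-2.   4.6  0.6] w -0.00 q6 0.36
pivot in tool frame (mm) 63.7 15.1 force along tool y -4.0 tool-angle lever est 1.74
pivot px [[354. 130.]]
```

Emit:
step_arm:
  rows:
    - [-1.2, 6.7, 0, -0.1]
    - [-1.2, 6.7, 0, -0.1]
    - [-0.6, 3.4, 0, -0.05]
    - [-0.6, 3.4, 0, -0.05]
    - [-0.6, 3.4, 0, -0.05]
    - [-0.6, 3.4, 0, -0.05]

```text
time_s: 17.38
position: [0.5473, -0.0341, 0.1068]
tcp_rot: [0.755, 0.656, -0.0, -0.001]
force: [-5.2, 5.0, 3.7]
grip_width: -0.002
finger_force: 3.0
```

Emit:
step_arm:
  rows:
    - [-0.6, 3.4, 0, -0.05]
    - [0, 1.5, 0, 0]
    - [0, 1.5, 0, 0]

```text
time_s: 17.75
position: [0.5506, -0.0353, 0.1059]
tcp_rot: [0.739, 0.674, -0.004, -0.005]
force: [-16.6, 2.7, 10.3]
grip_width: -0.001
finger_force: 10.0
```

```bash
python3 lev.py R
```

```text
t 17.75 jig [ -66.9 -183.4] z 105.9 psi_jig 89.11 F [-16.6   2.7  10.3] w -0.00 q6 -0.11
pivot in tool frame (mm) 63.6 14.4 force along tool y -16.8 tool-angle lever est 2.18
pivot px [[355. 130.]]
```

Emit:
step_arm:
  rows:
    - [0, 1.5, 0, 0]
    - [0, 1, 0, 0]

```text
time_s: 18.05
position: [0.5516, -0.0356, 0.1054]
tcp_rot: [0.739, 0.674, -0.005, -0.006]
force: [-22.4, 3.1, 12.7]
grip_width: 0.0
finger_force: 12.9
```

Emit:
step_arm:
  rows:
    - [0, -8, 0, 0]
    - [0, -5, 0, 0]
    - [0, 0, -30, 0]
    - [0, 0, -30, 0]
    - [-40, -10, -20, 0]
    - [-40, -10, -20, 0]
    - [-40, -10, -20, 0]
    - [-40, -10, -20, 0]
    - [-40, 0, 0, 0]
    - [-40, 0, 0, 0]
    - [0, 0, 0, 0]

```text
time_s: 19.42
position: [0.4818, -0.2731, 0.2471]
tcp_rot: [0.74, 0.673, -0.0, 0.001]
force: [0.9, 0.6, 0.7]
grip_width: -0.001
finger_force: 0.0
```

Run:
```python
from h import *
state()
p,d=read_camera('top'); np.savez('top1.npz',p=p,d=d); m=camera_model('top')
q=p[110:245,225:435,::-1]; g=(255*(q/255.)**0.6).astype(np.uint8)
cv2.imwrite('pics/top1c.png',cv2.resize(g,(798,513),interpolation=cv2.INTER_CUBIC))
# far edge / left end: dark->bright along jig lines at lip height
gray=p.astype(np.float32).sum(2)
def prof(pts,zz,co):
    uv=proj(m,[W(a,b,zz) for a,b in pts]).astype(np.float32)
    v=cv2.remap(gray,uv[:,0].reshape(1,-1),uv[:,1].reshape(1,-1),cv2.INTER_LINEAR)[0]
    h=(v.min()+np.percentile(v,80))/2; i=np.where(v>h)[0]; return co[i[0]].round(1) if len(i) else None
xs=np.arange(60,100,.5)
print('far edge',[(b,prof([(x,b) for x in xs],.0165,xs)) for b in (160,100,60,0,-60,-100,-160,-180)])
ys=np.arange(175,215,.5); print('left end',[(a,prof([(a,y) for y in ys],.0165,ys)) for a in (-15,-5,5,50,65)])
```

```text
t 19.43 jig [-117.4 -425.7] z 247.1 psi_jig 88.89 F [0.9 0.6 0.7] w -0.00 q6 -0.55
far edge [(160, np.float64(80.0)), (100, np.float64(80.0)), (60, np.float64(80.5)), (0, np.float64(80.5)), (-60, np.float64(80.5)), (-100, np.float64(80.0)), (-160, np.float64(80.0)), (-180, np.float64(80.5))]
left end [(-15, np.float64(190.5)), (-5, np.float64(191.0)), (5, np.float64(175.0)), (50, np.float64(175.0)), (65, np.float64(175.0))]
```

View pics/top1c.png

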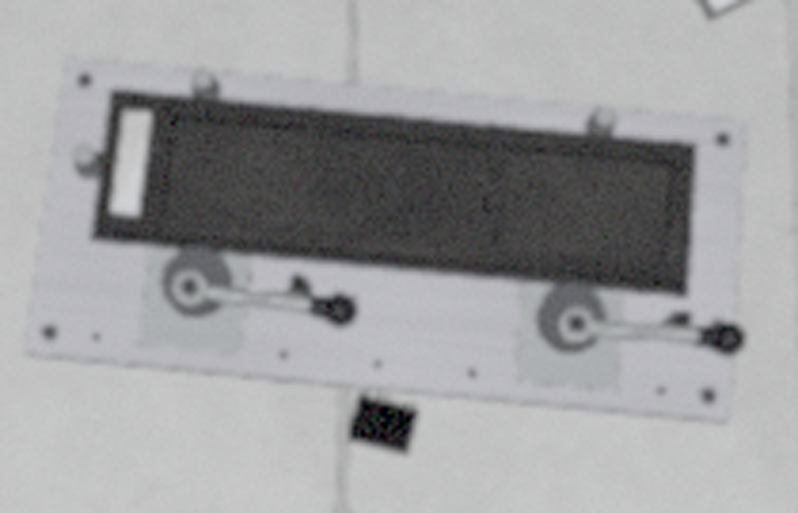

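The panel sits against all three pins, both levers lie against their posts, and the heat sink hasn't moved. I'll check the lever angles and end positions numerically before signing off.

Run:
```python
from h import *
z=np.load('top1.npz'); p=z['p']; m=camera_model('top'); gray=p.astype(np.float32).sum(2)
def full(c): return np.array(c,float)/3.8+[225-.37,110-.37]
for n,kn,pv in (('L',(340,310),(190,287)),('R',(727,338),(577,323))):
    u,v=full(kn).astype(int); w=np.clip(230-gray[v-5:v+6,u-5:u+6],0,None); yy,xx=np.mgrid[v-5:v+6,u-5:u+6]
    k=[(w*xx).sum()/w.sum(),(w*yy).sum()/w.sum()]
    K=J(onplane(m,[k],.042))[0]; P=J(onplane(m,[full(pv)],.045))[0]; a=K-P
    print(n,'knob',K,'piv',P,'r %.1f'%np.hypot(*a),'joint %.3f'%(2.2+np.arctan2(a[0],-a[1])), 'vs nominal pivot %.3f'%(2.2+np.arctan2(K[0]+51.5,-(K[1]-np.sign(P[1])*120))))
def edge(pts,co):
    uv=proj(m,[W(a,b,.0165) for a,b in pts]).astype(np.float32)
    v=cv2.remap(gray,uv[:,:1].T.copy(),uv[:,1:].T.copy(),1)[0]; h=(v[:4].mean()+v[-8:].mean())/2; return co[np.where(v>h)[0][0]]
ys=np.arange(187,212,.25); print('left',[edge([(a,y) for y in ys],ys) for a in (-15,-5,5,10,45,55,65,72)])
print('right',[-edge([(a,-y) for y in ys],ys) for a in (-15,5,20,40,60,72)])
```

```text
L knob [-57.3  27.9] piv [-52.9 119.6] r 91.8 joint 2.152 vs nominal pivot 2.137
R knob [ -52.2 -210.8] piv [ -52.5 -120.3] r 90.5 joint 2.203 vs nominal pivot 2.192
left [np.float64(190.75), np.float64(191.0), np.float64(191.0), np.float64(191.0), np.float64(191.0), np.float64(191.0), np.float64(191.0), np.float64(191.0)]
right [np.float64(-192.25), np.float64(-192.5), np.float64(-192.75), np.float64(-192.25), np.float64(-193.0), np.float64(-192.25)]
```

The panel is within about 1 mm of the end pin and flush with the far pins. The right lever reads 2.20 and the left 2.14–2.15, which passes (limit 2.05), but there's plenty of time to press the left one home again.

Emit:
step_arm:
  rows:
    - [40, 3, 0, 0]
    - [40, 3, 0, 0]
    - [40, 3, 0, 0]
    - [40, 3, 0, 0]
    - [40, 3, 0, 0]
    - [40, 3, 0, 0]
    - [40, 3, 0, 0]
    - [40, 3, 0, 0]
    - [40, 3, 0, 0]
    - [40, 3, 0, 0]
    - [40, 3, 0, 0]
    - [40, 3, 0, 0]
    - [0, 0, 0, 0]

```text
time_s: 21.1
position: [0.5609, 0.2074, 0.2462]
tcp_rot: [0.737, 0.676, 0.0, -0.0]
force: [0.1, -0.0, -0.2]
grip_width: -0.004
finger_force: 0.0
```

```bash
python3 lev.py L
```

```text
t 21.10 jig [-75.   59.4] z 246.2 psi_jig 89.40 F [ 0.1 -0.  -0.2] w -0.00 q6 0.32
pivot in tool frame (mm) 60.8 22.9 force along tool y 0.1 tool-angle lever est 2.19
pivot px [[346. 127.]]
```

Emit:
step_arm:
  rows:
    - [-4, -7, 40, 0]
    - [0, 0, 40, 0]
    - [0, 0, 40, 0]
    - [0, 0, 20, 0]
    - [0, 0, 0, 0]
    - [0, 6, 0, 0]
    - [0, 5, 0, 0]
    - [0, 2, 0, 0]
    - [0, 2, 0, 0]

```text
time_s: 22.28
position: [0.5676, 0.1996, 0.1065]
tcp_rot: [0.738, 0.674, -0.003, -0.002]
force: [-13.4, -1.5, 8.0]
grip_width: -0.003
finger_force: 7.6
```

Emit:
step_arm:
  rows:
    - [0, 2, 0, 0]
    - [0, 1.5, 0, 0]

```text
time_s: 22.52
position: [0.5693, 0.1993, 0.106]
tcp_rot: [0.738, 0.674, -0.005, -0.003]
force: [-19.4, -2.2, 11.0]
grip_width: 0.003
finger_force: 10.9
```

```bash
python3 lev.py L
```

```text
t 22.52 jig [-66.   51.9] z 106.0 psi_jig 89.16 F [-19.4  -2.2  11. ] w 0.00 q6 0.30
pivot in tool frame (mm) 68.3 13.5 force along tool y -19.1 tool-angle lever est 2.19
pivot px [[353. 120.]]
```

Emit:
step_arm:
  rows:
    - [0, 1.5, 0, 0]
    - [0, 1.5, 0, 0]
    - [0, 0, 0, 0]

```text
time_s: 22.95
position: [0.5707, 0.199, 0.1055]
tcp_rot: [0.738, 0.674, -0.007, -0.005]
force: [-22.9, -1.9, 14.1]
grip_width: -0.001
finger_force: 13.2
```

Emit:
step_arm:
  rows:
    - [0, -8, 0, 0]
    - [0, -8, 0, 0]
    - [0, 0, -40, 0]
    - [0, 0, -40, 0]
    - [0, 0, -40, 0]
    - [-50, -3, 0, 0]
    - [-50, -3, 0, 0]
    - [-50, -3, 0, 0]
    - [-50, -3, 0, 0]
    - [-50, -3, 0, 0]
    - [-50, -3, 0, 0]
    - [-50, -3, 0, 0]
    - [-50, -3, 0, 0]
    - [-50, -3, 0, 0]
    - [0, 0, 0, 0]

```text
time_s: 24.82
position: [0.4919, -0.2485, 0.2271]
tcp_rot: [0.74, 0.672, 0.0, 0.002]
force: [0.6, 0.4, -0.1]
grip_width: 0.004
finger_force: 0.0
```

Run:
```python
from h import *
state(); p,d=read_camera('top'); m=camera_model('top'); gray=p.astype(np.float32).sum(2)
def full(c): return np.array(c,float)/3.8+[225-.37,110-.37]
for n,kn,s in (('L',(340,310),1),('R',(727,338),-1)):
    u,v=full(kn).astype(int); w=np.clip(230-gray[v-5:v+6,u-5:u+6],0,None); yy,xx=np.mgrid[v-5:v+6,u-5:u+6]
    K=J(onplane(m,[[(w*xx).sum()/w.sum(),(w*yy).sum()/w.sum()]],.042))[0]
    print(n,K,'joint %.3f'%(2.2+np.arctan2(K[0]+51.5,-(K[1]-s*120))))
def edge(pts,co):
    uv=proj(m,[W(a,b,.0165) for a,b in pts]).astype(np.float32)
    v=cv2.remap(gray,uv[:,:1].T.copy(),uv[:,1:].T.copy(),1)[0]; h=(v[:4].mean()+v[-8:].mean())/2; return co[np.where(v>h)[0][0]]
ys=np.arange(187,212,.25); print('left',[edge([(a,y) for y in ys],ys) for a in (-5,10,50,65)])
xs=np.arange(70,95,.25); print('far',[edge([(x,b) for x in xs],xs) for b in (160,100,0,-100,-160)])
```

```text
t 24.82 jig [-109.3 -400.5] z 227.1 psi_jig 88.87 F [ 0.6  0.4 -0.1] w 0.00 q6 -0.51
L [-52.4  27.6] joint 2.190
R [ -52.3 -211. ] joint 2.191
left [np.float64(190.75), np.float64(191.0), np.float64(190.75), np.float64(191.0)]
far [np.float64(79.75), np.float64(79.5), np.float64(80.5), np.float64(79.75), np.float64(79.75)]
```

Both levers now read 2.19 and the panel is against all three pins, so I'll hand the job in.

```bash
python3 -c "
from plant import ticket
print(ticket.sign_off())"
```

```text
the job is handed in; nothing more can be done
None
```

The job is handed in: in the last top-camera check the panel was within about 1 mm of the end pin and flush with both far pins, and both levers read about 2.19 rad; pin contact force could not be measured, and no verdict came back.

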